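# Pry open the bin that has run empty

## Task

One of the three clear-lidded blue bins holds no fittings any more, only a white reorder card. Take the flat pry tool, put its blade into the slot under that bin's lid and lever the lid open, past 45 degrees so that it stays up for refilling, then lay the tool flat on the bench again. Keep the robot's hand off the bins, leave the two stocked bins shut and do not disturb the other things on the bench.

Things in the scene. Friction and masses are not known exactly. Their poses are not given: they have to be found in the camera images.
- bin_a: One of three identical blue plastic bins, 130 deep (x) by 100 wide (y) by 78 mm high, walls 4 mm, fixed to a 4 mm steel plate on the bench. Origin: centre of its underside (4 mm above the bench); x points from its front to its back, z up. Its front wall (at x = -65 mm) is only 58 mm high, so a 20 mm high, 92 mm wide slot stays open between it and the closed lid, whose underside is 78 mm above the origin.
- lid_a (a joint): Lid of bin_a: a blue frame with a clear pane, 130 x 100 x 5 mm, 80 g, hinged along the bin's top rear edge (65 mm behind the origin, 78 mm up); 0 = shut, grows in rad as its front edge swings up, to 1.75 at most. The hinge is stiff: it stays where it is left and takes about 1.5 N at the front edge to raise.
- lid_a_edge (a point): Middle of the lower front edge of lid_a (moves with the lid), 130 mm from its hinge line.
- bin_b: One of three identical blue plastic bins, 130 deep (x) by 100 wide (y) by 78 mm high, walls 4 mm, fixed to a 4 mm steel plate on the bench. Origin: centre of its underside (4 mm above the bench); x points from its front to its back, z up. Its front wall (at x = -65 mm) is only 58 mm high, so a 20 mm high, 92 mm wide slot stays open between it and the closed lid, whose underside is 78 mm above the origin.
- lid_b (a joint): Lid of bin_b: a blue frame with a clear pane, 130 x 100 x 5 mm, 80 g, hinged along the bin's top rear edge (65 mm behind the origin, 78 mm up); 0 = shut, grows in rad as its front edge swings up, to 1.75 at most. The hinge is stiff: it stays where it is left and takes about 1.5 N at the front edge to raise.
- lid_b_edge (a point): Middle of the lower front edge of lid_b (moves with the lid), 130 mm from its hinge line.
- bin_c: One of three identical blue plastic bins, 130 deep (x) by 100 wide (y) by 78 mm high, walls 4 mm, fixed to a 4 mm steel plate on the bench. Origin: centre of its underside (4 mm above the bench); x points from its front to its back, z up. Its front wall (at x = -65 mm) is only 58 mm high, so a 20 mm high, 92 mm wide slot stays open between it and the closed lid, whose underside is 78 mm above the origin.
- lid_c (a joint): Lid of bin_c: a blue frame with a clear pane, 130 x 100 x 5 mm, 80 g, hinged along the bin's top rear edge (65 mm behind the origin, 78 mm up); 0 = shut, grows in rad as its front edge swings up, to 1.75 at most. The hinge is stiff: it stays where it is left and takes about 1.5 N at the front edge to raise.
- lid_c_edge (a point): Middle of the lower front edge of lid_c (moves with the lid), 130 mm from its hinge line.
- stock_hinges: Three dark steel furniture hinges lying in one of the bins, a heap about 80 x 75 x 40 mm, seen through the pane; origin at the middle of its underside, within 15 mm of the bin's centre.
- stock_handles: Four black bow handles lying side by side in another bin, about 95 x 65 x 31 mm; origin at the middle of the underside, within 15 mm of the bin's centre.
- card: White reorder card, 70 x 50 x 1 mm, lying on the floor of the bin that is otherwise empty; origin at its middle, within 15 mm of that bin's centre.
- pry_grip (a point): Pry tool, where to hold it: a point in the middle of its black handle, 14 mm above the tool's flat underside. x points along the tool towards the blade's tip, z up. The handle is 20 wide (y), 28 high and 95 mm long, and reaches from 70 mm behind this point to 25 mm ahead. The whole tool weighs about 120 g, balanced about 15 mm ahead of this point; it starts lying on the bench with the blade pointing roughly away from the robot.
- pry_tip (a point): Middle of the tip of the pry tool's flat steel blade, 110 mm ahead of pry_grip. The blade is 24 wide, 3 mm thick, sticks out 65 mm ahead of the handle and lies 12 to 15 mm above the tool's underside.
- screwdriver: Bystander: a screwdriver, 190 mm, round black handle, lying on the bench among the tools.
- wrench: Bystander: a flat steel wrench, 170 mm, lying on the bench among the tools.
- carton: Bystander: a cardboard carton 90 x 120 x 60 mm, standing on the bench. Origin at its underside.
- tape: Bystander: a cardboard ring 90 mm across, 25 mm high, standing on the bench. Origin at its underside.
- corner_bracket: Bystander: a steel angle bracket 60 x 40 x 60 mm, standing on the bench. Origin at its underside.
- levelling_foot: Bystander: a steel levelling foot, 44 mm across, 50 mm high, standing on the bench. Origin at its underside.
Not all that is in view belongs to the job. Leave any orange or yellow look-alike of the part that bears pry_grip alone.

How it is judged:
By the outcome, as a careful person would: the job done as asked, in the order asked, and still so for the second after the job is handed in, with the robot touching nothing.
It also fails if it takes over 59 s, if anything falls off the work surface, if the arm or the gripper's body presses on something with over 40 N, if the wrist force passes 120 N, or if a joint passes its speed limit or range.

## Robot

A 7-joint arm with a two-finger parallel gripper is mounted at the origin on the work surface. World frame = base frame: x ahead of the robot, y to its left, z up, the work surface at z = 0. Lengths are in mm, angles in rad, forces in N, time in s.
With the tool pointing down it reaches from about 400 to 875 mm from the base axis. Payload 4.4 kg.
Tool frame: the origin (TCP) lies on the centre line of the jaws, within the pads' length; the fingertips stand 25 mm ahead of it and the grasp point (between the pads) lies 6 mm ahead of it (ctrl.finger_overhang is the distance from the TCP to the fingertips, in mm); z points along the fingers, y is the line along which they close (so a half turn about z gives the same grasp; the last joint's range is limited). The gripper opens to 85 mm and grips with 20 to 120 N. Pads are 22 mm wide; open, the fingers measure 114 mm over their backs; the gripper's body (76 mm by 85 mm) begins 54 mm behind the grasp point. The pads swing forward as they close: fully open they stand 13 mm farther back than shut.
Start: joints at [-1.319, 0.628, 0.038, 1.517, -0.027, 0.996, -0.02], TCP at [203.087, 617.473, 256.313] pointing down, gripper open.
Joint ranges: [-3.06, 3.06], [-0.37, 2.12], [-1.25, 1.32], [0.18, 2.47], [-1.1, 4.24], [0.23, 1.98], [-2.94, 2.94]. Speed limits (rad/s): [2.57, 2.57, 3.14, 3.14, 3.14, 3.14, 3.14].

## Interface

Orientations are given as [roll, pitch, yaw] about the fixed x, y, z axes, in that order (R = Rz(yaw) Ry(pitch) Rx(roll)).
In Python, from cell import ctrl gives the robot as it stands. The module is installed in compiled form; this text tells all that it offers.
- The arm moves only by the tool play_rows, never from a script. Its argument "targets" is a list of rows, each a list of 5 numbers: the closure, from 0 (fully open) to 1 (shut), then the shift along the tool's x, y, z in cm, then the turn about the tool's z in degrees. In form: [[gripper, dx, dy, dz, spin], ...]. A call has 1 to 10 rows; each row is the pose to reach, as a shift and turn from the pose commanded when the call began, along the tool's axes at that moment; what a row does not reach only later rows make up. A row lasts 1/10 s, in which the tool goes at most 50 mm and 8.59 degrees, less where a joint would pass 70% of its speed; a pose out of reach is approached as far as the arm can. A call with a gripper value outside its range is refused whole. The fingers move at their own pace and stop on an object; the grip force is fixed at half the most. Time passes only in rows, so rows that repeat a pose let the fingers close. It gives the time, the measured TCP pose, the force, the opening and the grip force at its end, in the units of the state.
- ctrl.read_state(): the state, without advancing time (a new reading comes with each control period).
- ctrl.get_image(name): name is "scene" or "top" or "wrist"; returns (picture, depth): 420x560x3 uint8, red, green, blue; 420x560 float32, mm along the optical axis (not along the pixel's ray), 0 where there is no reading.
- ctrl.calibration(name): a dict with "vfov" (degrees; the focal length in pixels is half the picture's height over the tangent of half this angle, whatever the lens; pixels are square), "cx", "cy" (the principal point, pixels), "extrinsics" (4x4, takes a point from camera to world coordinates); the wrist camera has in their place "mount" (4x4, takes a point from camera to tool coordinates, whose origin is the TCP and whose axes are the flange's). Camera axes: x right, y down, z forward; pixel columns grow to the right and rows downward; lengths in mm; the calibration is good to about 2 mm. The wrist camera is an equidistant fisheye: a pixel r from the principal point sees the ray r / f radians off the axis. A picture is of the moment at which its call begins: read the wrist's pose just before it. calibration takes no time and is no camera call.
- ctrl.finish_job(): hands the job in; it is judged then, once.
Trained networks look in the newest picture that a camera, given by its name, has taken for a name from the list of things; names that differ only in an ending like _2 or _b are one class to them, and where a whole thing is asked for, a point or a joint stands for the part that bears it (a point fixed in the world has none). Each returns a list of dicts, best first, with "confidence" (0 to 1); they miss things now and then, are a little off and sometimes report something else, mostly with a low value. They report only what shows in the picture. A call takes as long as a camera call. They do not tell look-alikes from the thing itself.
- ctrl.search_frame(camera, name): "bbox" ([left, top, right, bottom] in pixels, round what is visible of it).
- ctrl.trace(camera, name): "pixels" (420x560 bool, what is visible of it) and "bbox" ([left, top, right, bottom] in pixels, round what is visible of it).
The state is a dict: "clock": time; "qpos": joint angles; "qd": joint speeds; "tau": joint torques, N m; "eef_pos": TCP position; "tool_rot": TCP orientation; "force": force on the tool from outside, world axes, zero at the start; "torque": the same for the moment, N m; "width": finger opening in mm; "gripper_force": force on a finger pad.
Only numpy, scipy, OpenCV 4.12 (cv2) and the standard library are available. Lean on these libraries where they do the work, as an engineer would, in place of code of your own. Each camera call takes 0.05 s, during which the arm holds its last target. There are 200 camera calls.

## Working session

There is one attempt and no reset: what is moved stays moved. The work goes in short steps, Python scripts to look and compute and a tool call to move; the robot and the scene stay as the last step left them, time stands still between calls to the robot, and variables do not carry over. Pictures are saved under pics/ and viewed, at most 10 in all, crops included, and the job is handed in when it is done.

Besides the shell and the picture viewer there is one more tool, called after "Request:" in YAML: its name, and indented under it one key for each argument. play_rows: Moves the arm, as the interface text tells. Its arguments: {"type":"object","properties":{"targets":{"type":"array"}},"required":["targets"]}

```bash
mkdir -p pics; cat > h.py <<'E'
import numpy as np,cv2
from cell import ctrl
from scipy.spatial.transform import Rotation as R
def cloud(name,dep,cal,T=None):
    h,w=dep.shape; f=h/2/np.tan(np.radians(cal['vfov'])/2)
    v,u=np.mgrid[:h,:w]; x=(u-cal['cx'])/f; y=(v-cal['cy'])/f
    if name=='wrist':
        r=np.hypot(x,y)+1e-9; k=np.tan(np.minimum(r,1.5))/r; x=x*k;y=y*k
        E=T@np.array(cal['mount'])
    else: E=np.array(cal['extrinsics'])
    P=np.stack([x*dep,y*dep,dep],-1)
    return P@E[:3,:3].T+E[:3,3]
def pose(s):
    T=np.eye(4);T[:3,:3]=R.from_euler('xyz',s['tool_rot']).as_matrix();T[:3,3]=s['eef_pos'];return T
def look(name,save=None):
    s=ctrl.read_state();im,d=ctrl.get_image(name)
    if save: cv2.imwrite('pics/'+save,im[...,::-1])
    return im,d,cloud(name,d,ctrl.calibration(name),pose(s))
E
python3 - <<'E'
from h import *
print(ctrl.read_state())
for c in ['top','scene']:
    im,d,P=look(c,c+'1.png')
    for n in ['pry_grip','card','bin_a','stock_hinges','stock_handles','screwdriver','wrench','carton','tape']:
        for r in ctrl.trace(c,n)[:3]:
            m=r['pixels']&(d>0); q=P[m]
            print(c,n,round(r['confidence'],2),np.round(r['bbox']),np.median(q,0).round(),np.percentile(q,2,0).round(),np.percentile(q,98,0).round())
E
```

```text
{'clock': 0.0, 'qpos': array([-1.3187949 ,  0.62935002,  0.03848135,  1.5183723 , -0.02700765,
        0.99626542, -0.02004214]), 'qd': array([-0.00145462,  0.00216894,  0.0002117 ,  0.00012724,  0.00026128,
        0.00015091, -0.00163921]), 'tau': array([-1.73734075e-03, -5.63396430e+01,  1.22574985e+00, -1.93446583e+01,
        1.10008140e-02,  1.05569119e-02, -6.89203702e-06]), 'eef_pos': array([202.92462745, 616.91314081, 255.38584718]), 'tool_rot': array([-3.13971714e+00,  4.17004417e-05,  2.82371299e+00]), 'force': array([-0.20443907,  0.47362004, -0.62293732]), 'torque': array([-0.01013719,  0.05533043, -0.0224091 ]), 'gripper_force': 0.0, 'width': 85.5097243216438}
top pry_grip 0.94 [393. 241. 417. 300.] [ 351. -399.   20.] [ 276. -439.   -1.] [ 429. -362.   34.]
top pry_grip 0.84 [331. 205. 359. 271.] [ 456. -229.   20.] [ 374. -262.    0.] [ 532. -196.   33.]
top pry_grip 0.67 [190. 273. 201. 334.] [275. 221.  21.] [186. 212.  10.] [357. 235.  34.]
top card 0.49 [ 99. 194. 144. 225.] [555. 436.  60.] [513. 382.  10.] [601. 498.  67.]
top bin_a 0.94 [328. 138. 370. 188.] [ 
[... 2051 characters left out ...]
[ 626. -126.   82.] [752. -21.  90.]
scene screwdriver 0.16 [163. 252. 237. 271.] [ 444. -239.   17.] [ 378. -267.    2.] [ 532. -193.   30.]
scene wrench 0.68 [235. 255. 316. 310.] [ 679. -244.   87.] [ 613. -291.   83.] [ 740. -189.   89.]
scene wrench 0.5 [279. 181. 332. 198.] [503. 190.   8.] [408. 163.   2.] [557. 221.  11.]
scene carton 0.78 [337. 141. 378. 170.] [570. 402.  53.] [518. 382.   5.] [604. 499.  64.]
scene carton 0.39 [323. 187. 386. 249.] [697.  69.  84.] [621.  50.  10.] [753. 152.  89.]
scene tape 0.91 [169. 347. 224. 405.] [ 644. -452.   24.] [ 600. -491.    4.] [ 683. -407.   27.]
scene tape 0.68 [224. 206. 274. 220.] [421. -12.  20.] [370. -27.   1.] [480.  30.  28.]
```

```bash
python3 -c "
import cv2,numpy as np
a=cv2.imread('pics/top1.png')[120:350,80:450];b=cv2.imread('pics/scene1.png')[120:420,90:410]
cv2.imwrite('pics/t2.png',cv2.resize(a,None,fx=2.1,fy=2.1,interpolation=2));cv2.imwrite('pics/s2.png',cv2.resize(b,None,fx=2,fy=2,interpolation=2))"
```

```text
(no output)
```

View pics/t2.png

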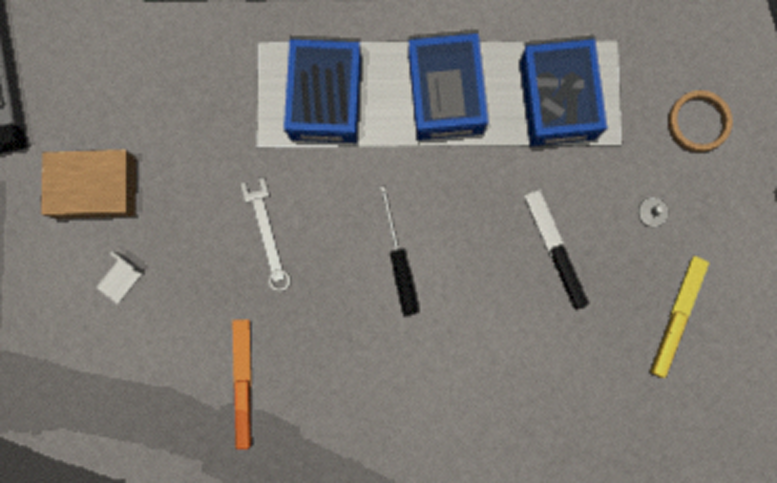

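View pics/s2.png

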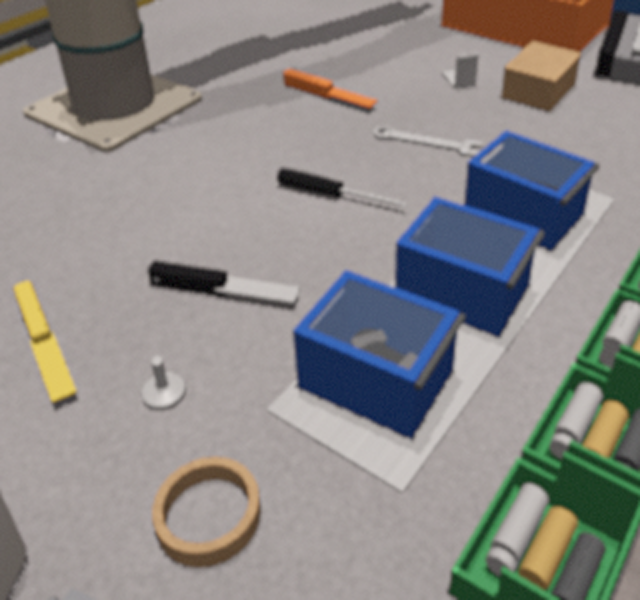

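The top view shows the card only in the middle bin (crop px 446,92), at about world (685,-77). The hinges and handles are in the outer two bins. The black and steel pry tool is at crop (555,250); the orange and yellow ones are look-alikes. Next I'll fit poses.

```bash
cat >> h.py <<'E'
def rows(target,yaw_deg=None,s=None):
    """shift in tool axes (cm) and spin (deg) to a world TCP target"""
    s=s or ctrl.read_state();T=pose(s)
    d=T[:3,:3].T@(np.array(target)-T[:3,3])/10
    spin=0
    if yaw_deg is not None: spin=-((yaw_deg-np.degrees(s['tool_rot'][2])+180)%360-180)
    return d.round(2),round(spin,1)
def rect(q):
    (c,wh,a)=cv2.minAreaRect(q[:,:2].astype(np.float32)); return np.round(c,1),np.round(wh,1),round(a,1)
def toolfit(P,im,c,rad=110):
    m=(np.hypot(P[...,0]-c[0],P[...,1]-c[1])<rad)&(P[...,2]>6)&(P[...,2]<45)
    h=m&(P[...,2]>22)
    return rect(P[m]),rect(P[h]),m,h
E
python3 - <<'E'
from h import *
for c in ['top','scene']:
    im,d,P=look(c)
    t=toolfit(P,im,(450,-230)); print(c,t[:2])
    q=P[t[3]];print(np.median(q,0))
    for y in(-77,101,-240):
        m=(abs(P[...,1]-y)<70)&(abs(P[...,0]-685)<90)&(P[...,2]>78)&(P[...,2]<100);print(rect(P[m]),np.median(P[m],0).round(1))
print(rows((500,330,256),110),rows((520,0,256),60),rows((430,-235,256),24))
E
```

```text
top ((array([ 448.7, -227.8]), array([211.3, 210.1]), 20.7), (array([ 434.8, -236.8]), array([140.6,  21.6]), 22.0))
[ 413.55226286 -245.00504298   28.22275552]
(array([690.7, -76.4]), array([139.1, 100.6]), 4.5) [689.4 -76.1  87. ]
(array([688. , 101.5]), array([100.3, 138.6]), 86.1) [686.8 101.5  86.9]
(array([ 679., -242.]), array([138.8, 101.5]), 5.0) [ 677.9 -241.7   87. ]
scene ((array([ 454.1, -227.2]), array([179.2,  28.4]), 20.2), (array([ 415.5, -244. ]), array([93.1, 21.9]), 21.7))
[ 417.88643387 -245.88858446   27.98850473]
(array([691.1, -73.2]), array([138.2, 105.2]), 5.1) [695.3 -81.2  87.3]
(array([688.3, 103. ]), array([106.3, 138.2]), 86.5) [692.7  95.2  87.5]
(array([ 679.7, -239.5]), array([138.3, 103.5]), 4.6) [ 684.6 -246.1   87.1]
(array([-3.719e+01, -1.803e+01,  3.000e-02]), np.float64(51.8)) (array([-4.940e+01, -4.875e+01,  3.000e-02]), np.float64(101.8)) (array([-4.819e+01, -7.389e+01,  3.000e-02]), np.float64(137.8))
```

Request:
play_rows:
  targets:
    - [0,-10,-4,0,10]
    - [0,-20,-9,0,20]
    - [0,-28,-13,0,30]
    - [0,-37,-18,0,50]
    - [0,-41,-28,0,60]
    - [0,-46,-38,0,75]
    - [0,-49.4,-48.7,0,90]
    - [0,-49.4,-56,0,100]
    - [0,-49.4,-62,0,110]
    - [0,-49,-67,0,120]

```text
clock: 2.1
eef_pos: [432.0, 194.8, 256.6]
tool_rot: [3.14, -0.001, 1.318]
force: [0.8, 0.5, 0.5]
width: 85.0
gripper_force: 0.0
```

```bash
python3 -c "
from h import *
print(rows((500,0,200)),rows((430,-238,150),21.7))"
```

```text
(array([-17.16,  11.46,   5.66]), 0) (array([-41.95,  10.64,  10.64]), np.float64(53.8))
```

Request:
play_rows:
  targets:
    - [0,-5,4,1,8]
    - [0,-9,8,2,16]
    - [0,-13,10,3,24]
    - [0,-17,11.5,4,32]
    - [0,-22,11.5,5,40]
    - [0,-27,11.5,6,48]
    - [0,-32,11,8,53.8]
    - [0,-37,11,9,53.8]
    - [0,-42,10.6,10.6,53.8]
    - [0,-42,10.6,10.6,53.8]

```text
clock: 3.1
eef_pos: [429.3, -241.6, 149.8]
tool_rot: [3.139, 0.002, 0.378]
force: [0.0, 0.0, -1.0]
width: 85.6
gripper_force: 0.0
```

```bash
python3 - <<'E'
from h import *
print(ctrl.read_state()['eef_pos'],np.degrees(ctrl.read_state()['tool_rot']))
E
```

```text
[ 429.26621695 -241.61485806  149.83502394] [1.79861339e+02 9.89498916e-02 2.16810684e+01]
```

```bash
python3 - <<'E'
from h import *
im,d,P=look('wrist','w1.png')
m=(np.hypot(P[...,0]-436,P[...,1]+236)<110)&(P[...,2]>7)&(P[...,2]<45)
for lo,hi in((6,45),(22,34),(8,20)):
    h=((m&(P[...,2]>lo)&(P[...,2]<hi)).astype(np.uint8))
    n,l,st,ce=cv2.connectedComponentsWithStats(h)
    for i in range(1,n):
        if st[i,4]>400: print(lo,st[i],rect(P[l==i]),P[l==i].mean(0).round(1))
print(rows((436.4,-235.7,29),21.7))
E
```

```text
6 [ 253   64   33  220 6136] (array([ 452.9, -228.2]), array([179.5,  24.3]), 20.9) [ 462.2 -225.    20. ]
22 [ 255  174   27  110 2633] (array([ 413.5, -243.8]), array([94.7, 20.1]), 21.4) [ 417.3 -242.5   27.1]
8 [ 253   64   33  121 3472] (array([ 492.4, -213.1]), array([94.9, 24.3]), 20.9) [ 496.6 -211.7   14.6]
(array([ 1.02, -0.45, 12.06]), np.float64(-0.1))
```

View pics/w1.png

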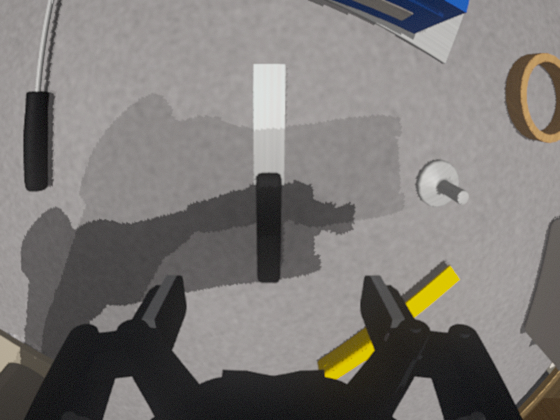

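The wrist view shows the tool's blade at (268,65–175) and its handle at (268,175–280), with clear space around them. I'll grasp it now.

Request:
play_rows:
  targets:
    - [0,0.8,-0.5,4,0]
    - [0,0.8,-0.5,8,0]
    - [0,0.8,-0.5,11,0]
    - [0,0.8,-0.5,12,0]
    - [0.5,0.8,-0.5,12,0]
    - [1,0.8,-0.5,12,0]
    - [1,0.8,-0.5,12,0]
    - [1,0.8,-0.5,12,0]
    - [1,0.8,-0.5,12,0]
    - [1,0.8,-0.5,12,0]

```text
clock: 4.15
eef_pos: [438.2, -229.6, 31.6]
tool_rot: [3.139, -0.002, 0.385]
force: [0.3, -1.2, 7.9]
width: 19.1
gripper_force: 58.5
```

Request:
play_rows:
  targets:
    - [1,0,0,-1,0]
    - [1,0,0,-4,0]
    - [1,0,0,-8,0]
    - [1,0,0,-8,0]
    - [1,0,0,-8,0]

```text
clock: 4.65
eef_pos: [437.6, -228.5, 111.5]
tool_rot: [3.141, -0.002, 0.386]
force: [0.3, -0.2, -1.4]
width: 19.0
gripper_force: 58.8
```

```bash
cat >> h.py <<'E'
def held(tag):
    s=ctrl.read_state();T=pose(s);print('tcp',s['eef_pos'].round(1),'yaw',np.degrees(s['tool_rot']).round(2),'F',s['force'].round(1),s['width'])
    im,d,P=look('wrist',tag)
    L=(P-T[:3,3])@T[:3,:3]
    m=(abs(L[...,1])<25)&(L[...,0]>28)&(L[...,0]<150)&(L[...,2]>-25)&(L[...,2]<45)&(d>0)
    q=L[m]; print('tool frame blade: n',len(q),rect(q)); 
    b=q[q[:,0]>40]; A=np.c_[b[:,0],np.ones(len(b))]
    k=np.linalg.lstsq(A,b[:,2],rcond=None)[0]; ky=np.linalg.lstsq(A,b[:,1],rcond=None)[0]
    print('maxx',np.percentile(q[:,0],99.5),'z slope,z0',k,'z at 105',k@[105,1],'y slope',ky, 'y at tip',ky@[110,1])
    return im,d,P
E
python3 - <<'E'
from h import *
held('w2.png')
E
```

```text
tcp [ 437.6 -228.5  111.5] yaw [ 1.7994e+02 -9.0000e-02  2.2100e+01] F [ 0.3 -0.2 -1.4] 18.95987770078489
tool frame blade: n 9980 (array([65.9, -0.8]), array([24.5, 76. ]), 89.4)
maxx 103.39051764855864 z slope,z0 [5.90794736e-03 1.69792022e+01] z at 105 17.59953668763823 y slope [-0.00990137 -0.23299034] y at tip -1.3221408304930644
```

View pics/w2.png

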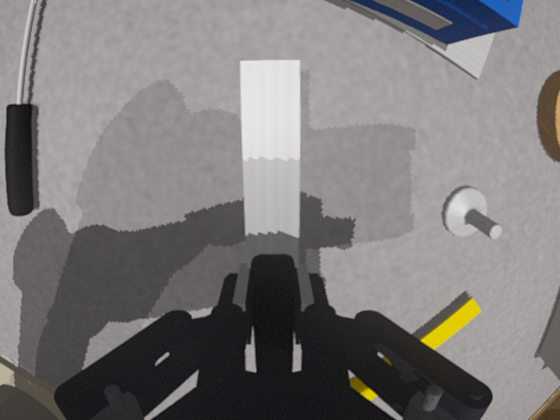

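The tool is held level, with its tip 104 mm ahead of the TCP and the blade top 17 mm below it. Next is the pre-insert pose.

```bash
python3 -c "
from h import *
print(rows((480,-93,90),4.2))"
```

```text
(array([  9.07, -10.91,   2.06]), np.float64(17.9))
```

Request:
play_rows:
  targets:
    - [1,1,-3,0,6]
    - [1,3,-6,0,12]
    - [1,6,-9,1,17.9]
    - [1,9.1,-10.9,2.1,17.9]
    - [1,9.1,-10.9,2.1,17.9]
    - [1,9.1,-10.9,2.1,17.9]
    - [1,9.1,-10.9,2.1,17.9]

```text
clock: 5.4
eef_pos: [479.4, -94.8, 88.9]
tool_rot: [3.141, 0.002, 0.071]
force: [0.7, 0.3, -0.7]
width: 18.7
gripper_force: 58.8
```

```bash
python3 - <<'E'
from h import *
im,d,P=held('w3.png')
T=pose(ctrl.read_state());L=(P-T[:3,3])@T[:3,:3]
m=(P[...,2]>78)&(P[...,2]<100)&(P[...,1]>-140)&(P[...,1]<-20)&(P[...,0]>600)
print('lid world',rect(P[m]),np.median(P[m],0)); 
q=L[m];print('lid tool frame',rect(q),'front pts',[ (y,round(float(np.percentile(q[abs(q[:,1]-y)<4][:,0],1)),1)) for y in(-40,-20,20,40) if (abs(q[:,1]-y)<4).sum()>20], 'lid z',np.median(q[:,2]))
f=(P[...,2]>15)&(P[...,2]<78)&(P[...,1]>-125)&(P[...,1]<-30)&(P[...,0]>600)&(P[...,0]<645)
print('front wall z top',[round(float(v),1) for v in np.percentile(P[f][:,2],[50,80,90,95,99])],P[f].mean(0))
E
```

```text
tcp [479.4 -94.8  88.9] yaw [1.7997e+02 1.0000e-01 4.0500e+00] F [ 0.7  0.3 -0.7] 18.65607081662626
tool frame blade: n 9983 (array([65.9, -1. ]), array([24.4, 75.9]), 89.3)
maxx 103.35316674947943 z slope,z0 [5.94459411e-03 1.69845177e+01] z at 105 17.60870004056043 y slope [-0.00915339 -0.41662031] y at tip -1.423493527484565
lid world (array([0., 0.]), array([0., 0.]), 0.0) [nan nan nan]
lid tool frame (array([0., 0.]), array([0., 0.]), 0.0) front pts [] lid z nan
front wall z top [26.3, 31.4, 33.3, 35.4, 38.9] [621.96903566 -74.14950447  25.85545181]
  return _methods._mean(a, axis=axis, dtype=dtype,
  ret = um.true_divide(
  ret = ret.dtype.type(ret / rcount)
```

View pics/w3.png

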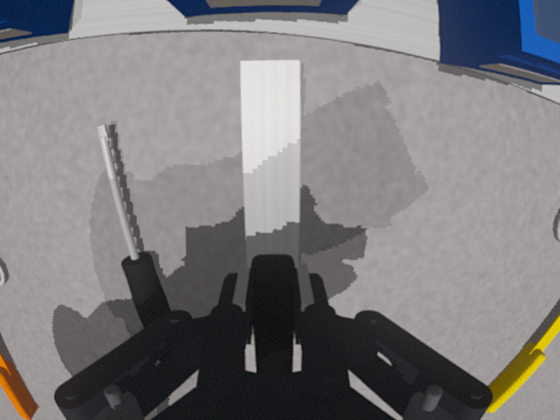

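The view shows the blade at columns 242–300 and the bin front at columns 175–358, so they line up. I'll insert it now.

Request:
play_rows:
  targets:
    - [1,2,0,-0.1,-0.5]
    - [1,3.5,0,-0.1,-0.5]
    - [1,4.5,0,-0.1,-0.5]
    - [1,5.5,0,-0.1,-0.5]
    - [1,6.5,0,-0.1,-0.5]
    - [1,6.7,0,-0.1,-0.5]
    - [1,6.7,0,-0.1,-0.5]

```text
clock: 6.15
eef_pos: [547.2, -88.9, 90.2]
tool_rot: [-3.142, 0.0, 0.081]
force: [-0.2, 0.2, -0.7]
width: 18.9
gripper_force: 58.9
```

```bash
python3 - <<'E'
from h import *
im,d,P=held('w4.png')
im,d,P=look('scene','s3.png')
cv2.imwrite('pics/s3c.png',cv2.resize(im[150:350,200:400,::-1],None,fx=3,fy=3,interpolation=2))
E
```

```text
tcp [547.2 -88.9  90.2] yaw [-1.80e+02  3.00e-02  4.65e+00] F [-0.2  0.2 -0.7] 18.915466465253996
tool frame blade: n 23394 (array([77.6,  0. ]), array([50. , 99.1]), 90.0)
maxx 125.93156831400812 z slope,z0 [-0.18124845 23.70026553] z at 105 4.669178339689289 y slope [ 0.01340797 -1.42286979] y at tip 0.05200695091627794
```

View pics/s3c.png

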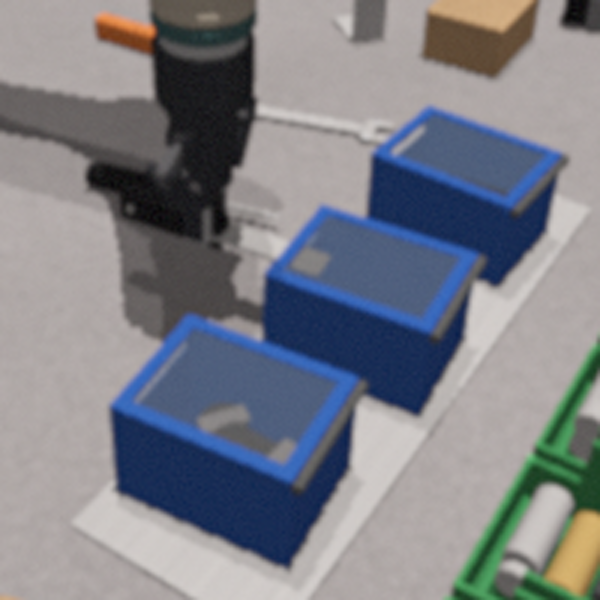

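The blade is in the slot and shows through the middle pane at crop (310,262). Now I'll lift along the lid's arc.

Request:
play_rows:
  targets:
    - [1,0,0,-1,0]
    - [1,0.1,0,-2,0]
    - [1,0.3,0,-3.5,0]
    - [1,0.6,0,-4.3,0]
    - [1,0.9,0,-5.1,0]
    - [1,1.3,0,-5.9,0]
    - [1,1.8,0,-6.6,0]
    - [1,2.3,0,-7.3,0]
    - [1,2.9,0,-8,0]
    - [1,2.9,0,-8,0]

```text
clock: 7.25
eef_pos: [578.3, -86.6, 171.4]
tool_rot: [3.141, -0.003, 0.082]
force: [-0.4, -0.4, -0.5]
width: 18.7
gripper_force: 58.9
```

```bash
python3 - <<'E'
from h import *
im,d,P=look('scene','s4.png')
print(ctrl.read_state()['eef_pos'])
cv2.imwrite('pics/s4c.png',cv2.resize(im[120:350,180:410,::-1],None,fx=2.5,fy=2.5,interpolation=2))
E
```

```text
[577.73141854 -86.51032406 170.91780966]
```

View pics/s4c.png

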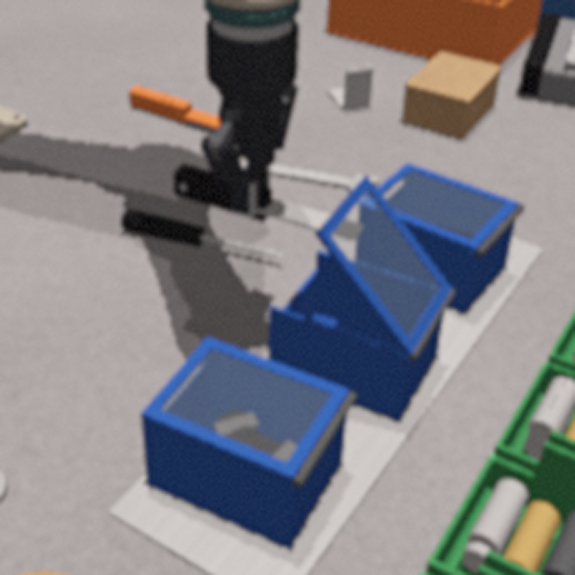

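The lid is at about 45°, riding on the blade. I'll go on to about 72°.

Request:
play_rows:
  targets:
    - [1,0.6,0,-0.6,0]
    - [1,1.3,0,-1.2,0]
    - [1,2.1,0,-1.6,0]
    - [1,2.9,0,-2,0]
    - [1,3.7,0,-2.3,0]
    - [1,4.3,0,-2.5,0]
    - [1,4.3,0,-2.5,0]

```text
clock: 8.0
eef_pos: [620.7, -83.0, 195.7]
tool_rot: [3.141, -0.002, 0.082]
force: [0.4, -0.3, -0.7]
width: 19.0
gripper_force: 58.9
```

```bash
cat >>h.py <<'E'
def lidang():
    for c in('scene','top'):
        im,d,P=look(c)
        for r in ctrl.trace(c,'lid_a')[:4]: 
            q=P[r['pixels']&(d>0)];print(c,'lid',round(r['confidence'],2),np.percentile(q,2,0).round(),np.percentile(q,98,0).round())
        m=(P[...,1]>-140)&(P[...,1]<-15)&(P[...,0]>690)&(P[...,0]<765)&(P[...,2]>100)&(P[...,2]<240)
        q=P[m]
        if len(q)>30:
            k=np.polyfit(q[:,2],q[:,0],1);print(c,len(q),'angle',90-np.degrees(np.arctan(-k[0])),'zmax',np.percentile(q[:,2],99))
E
python3 - <<'E'
from h import *
s=ctrl.read_state();print(s['eef_pos'],s['force']);lidang()
E
```

```text
[620.68387608 -83.00012078 195.65686994] [ 0.36780344 -0.26193972 -0.65947102]
scene lid 0.84 [622.  50.   7.] [749. 206.  91.]
scene lid 0.79 [ 614. -291.   85.] [ 740. -191.   89.]
scene lid 0.67 [ 719. -121.   91.] [757. -23. 209.]
scene lid 0.56 [ 617. -294.    9.] [ 745. -193.   89.]
scene 1216 angle 72.49332344904639 zmax 209.561873426467
top lid 0.7 [626.  54.  80.] [747. 150.  93.]
top lid 0.62 [ 613. -292.   80.] [ 738. -193.   93.]
```

```bash
python3 -c "
from h import *
print(rows((460,-96,195)),rows((437.6,-228.5,70),22.1),rows((437.6,-228.5,33),22.1))"
```

```text
(array([-1.596e+01,  1.000e-02,  2.000e-02]), 0) (array([-19.27,  13.04,  12.52]), np.float64(-17.5)) (array([-19.27,  13.04,  16.22]), np.float64(-17.5))
```

Request:
play_rows:
  targets:
    - [1,-3,0,0,0]
    - [1,-7,0,0,0]
    - [1,-12,0,0,0]
    - [1,-16,0,0,0]
    - [1,-17,4,3,-4]
    - [1,-18,8,6,-9]
    - [1,-19,11,9,-14]
    - [1,-19.5,13,12,-17.4]
    - [1,-19.5,13,12.5,-17.4]
    - [1,-19.5,13,12.5,-17.4]

```text
clock: 9.2
eef_pos: [434.5, -228.4, 69.7]
tool_rot: [-3.14, 0.001, 0.382]
force: [0.3, -0.2, -1.1]
width: 18.9
gripper_force: 58.9
```

```bash
python3 - <<'E'
from h import *
im,d,P=held('w5.png');print(rows((437.6,-228.5,33),22.1));lidang()
E
```

```text
tcp [ 434.5 -228.4   69.7] yaw [-1.7989e+02  5.0000e-02  2.1900e+01] F [ 0.3 -0.2 -1.1] 18.904148115454237
tool frame blade: n 9988 (array([65.9, -0.8]), array([24.5, 75.9]), 89.3)
maxx 103.40564983626561 z slope,z0 [5.43469018e-03 1.70016646e+01] z at 105 17.57230704015373 y slope [-0.00949154 -0.26994164] y at tip -1.3140105322358582
(array([0.18, 0.16, 3.74]), np.float64(-0.1))
scene lid 0.91 [ 717. -121.   88.] [757. -21. 209.]
scene lid 0.76 [621.  51.  85.] [748. 153.  90.]
scene lid 0.7 [ 614. -291.   83.] [ 741. -190.   89.]
scene 1175 angle 73.79979831389407 zmax 209.63825036020506
top lid 0.96 [622.  54.  80.] [747. 151.  93.]
top lid 0.68 [ 613. -291.   80.] [ 738. -193.   93.]
top lid 0.58 [ 718. -124.   57.] [768. -83. 212.]
top lid 0.5 [406.  -9.  17.] [458.   6.  32.]
top 73 angle 74.96556381935072 zmax 212.94774939168948
```

The lid stays at about 73°. Now I'll lower the tool, release it and rise.

Request:
play_rows:
  targets:
    - [1,0,0,2.5,0]
    - [1,0,0,3.3,0]
    - [1,0,0,3.7,0]
    - [1,0,0,3.8,0]
    - [1,0,0,3.8,0]

```text
clock: 9.95
eef_pos: [435.5, -228.5, 32.7]
tool_rot: [3.141, -0.0, 0.385]
force: [-0.7, -0.4, -1.2]
width: 18.9
gripper_force: 58.9
```

Request:
play_rows:
  targets:
    - [1,0,0,0.1,0]
    - [1,0,0,0.1,0]
    - [0.7,0,0,0.1,0]
    - [0.4,0,0,0.1,0]
    - [0,0,0,0.1,0]
    - [0,0,0,0.1,0]
    - [0,0,0,-1,0]
    - [0,0,0,-4,0]
    - [0,0,0,-8,0]
    - [0,0,0,-12,0]

```text
clock: 10.95
eef_pos: [434.6, -228.2, 154.0]
tool_rot: [-3.141, 0.001, 0.384]
force: [1.4, 0.5, -0.5]
width: 85.6
gripper_force: 0.0
```

Request:
play_rows:
  targets:
    - [0,0,0,-3,0]
    - [0,0,0,-6,0]
    - [0,0,0,-6,0]
    - [0,0,0,-6,0]

```text
clock: 11.35
eef_pos: [435.4, -228.1, 213.2]
tool_rot: [3.141, -0.002, 0.385]
force: [0.0, 1.1, -1.0]
width: 85.6
gripper_force: 0.0
```

```bash
python3 - <<'E'
from h import *
im,d,P=look('wrist','w6.png')
print([toolfit(P,im,(450,-230))[i] for i in(0,1)]);lidang()
im,d,P=look('scene','s6.png')
cv2.imwrite('pics/s6c.png',cv2.resize(im[120:420,90:410,::-1],None,fx=2,fy=2,interpolation=2))
E
```

```text
[(array([ 448.1, -222. ]), array([178.9,  23.9]), 22.4), (array([ 409.3, -239.1]), array([94. , 19.9]), 22.7)]
scene lid 0.97 [ 718. -121.   89.] [757. -22. 209.]
scene lid 0.96 [ 614. -291.   84.] [ 740. -190.   89.]
scene lid 0.91 [623.  52.  85.] [749. 152.  90.]
scene 1173 angle 73.83598892282075 zmax 209.47330464872488
top lid 0.82 [ 613. -292.   80.] [ 738. -193.   94.]
top lid 0.65 [621.  53.  67.] [748. 149.  93.]
top 73 angle 74.95767907865728 zmax 212.9752390994699
```

View pics/s6c.png

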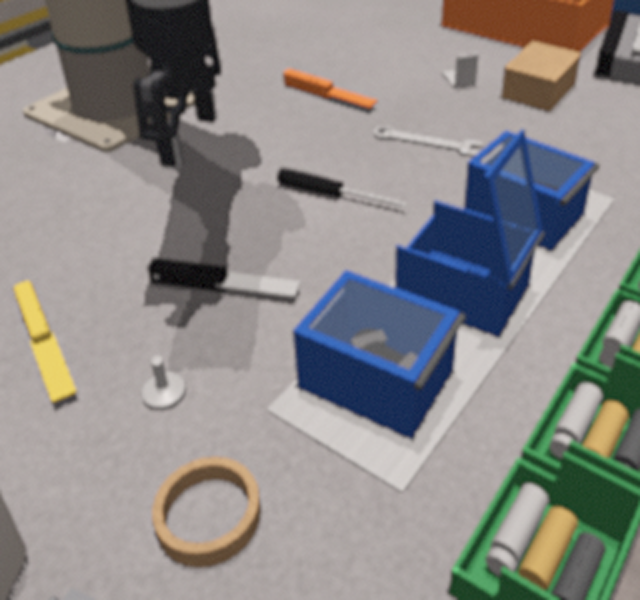

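The middle lid stands open (at 515,200), the tool lies flat (at 225,280), and everything else is where it was.

```bash
python3 -c "
from cell import ctrl
print(ctrl.finish_job())"
```

```text
the job is handed in; nothing more can be done
None
```

The middle bin's lid (the one with only the card) is levered open to about 73° and stays up, the pry tool lies flat on the bench again, the other two bins are shut, and the job is handed in at about 12 s.

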